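# Lower the ratchet-arm lamp for raking light

### The arm

A 6-joint arm with a two-finger parallel gripper is mounted at the origin on the work surface; the furniture and walls round the work are solid. World frame = base frame: x ahead of the robot, y to its left, z up, the work surface at z = 0. Lengths are in mm, angles in rad, forces in N, time in s.
With the tool pointing down it reaches from about 275 to 825 mm from the base axis. Payload 4.9 kg.
Tool frame: the origin (TCP) lies at the very end of the fingers, on their centre line; the grasp point (between the pads) lies 19 mm behind it; z points along the fingers, y is the line along which they close (so a half turn about z gives the same grasp; the last joint's range is limited). The gripper opens to 85 mm and grips with 20 to 120 N. Pads are 22 mm wide; open, the fingers measure 114 mm over their backs; the gripper's body (76 mm by 85 mm) begins 54 mm behind the grasp point. The pads swing forward as they close: fully open they stand 13 mm farther back than shut.
Start: joints at [-1.381, 0.326, -0.193, 1.052, 0, 1.437], TCP at [175.006, -521.432, 231.281] pointing down, gripper open.
Joint ranges: [-2.65, 2.65], [-0.97, 1.79], [-1.3, 1.35], [-1.93, 2.1], [-1.47, 1.37], [-3.14, 3.14]. Speed limits (rad/s): [2.57, 2.57, 3.14, 3.14, 3.14, 3.14].

### API

Orientations are given as [roll, pitch, yaw] about the fixed x, y, z axes, in that order (R = Rz(yaw) Ry(pitch) Rx(roll)).
In Python, from bench import bot, solve_ik, imaging gives the robot as it stands. Calls block until the motion is done:
- bot.move_ptp(position, orientation): joint-space move of the TCP to a pose.
- bot.movel(position, rot=None, max_speed=150, threshold=None): straight line of the TCP; rot=None keeps the orientation; max_speed is the mean speed in mm/s. With threshold (N) it stops when the force on the tool has changed by that much, and returns True; else False.
- bot.move_j(angles): joint-space move.
- bot.grip(opening, effort=None): opening from 0.0 (shut) to 1.0 (fully open); effort is the grip in N (None keeps the last); returns when the fingers have stopped.
- bot.dwell(seconds).
- solve_ik(position, orientation): joint angles nearest the present ones, or None.
- bot.get_state(): the state.
- imaging.capture(name): name is "scene" or "top" or "wrist"; returns the picture (384x512x3 uint8, blue, green, red); there is no depth.
- imaging.camera_model(name): a dict with "K" (3x3 intrinsics, pixels), "k1" (the pictures are not rectified: a ray, as slopes to the right and down, at radius r is drawn at 1 + k1 r^2 times it, then the intrinsics apply), "position" and "rotation" of the camera in the world. Camera axes: x right, y up, looking along -z (the intrinsics and any distortion apply to the point x, -y, -z); pixel columns grow to the right and rows downward; lengths in mm; the calibration is good to about 2 mm. A picture is of the moment at which its call begins: read the wrist's pose just before it. camera_model takes no time and is no camera call; for the wrist camera it gives the pose at the moment of the call.
A pose or a line that the arm cannot do raises bot.IKError and nothing moves.
- bot.sign_off(): hands the job in, once; it reports no verdict.
The state is a dict: "t": time; "qpos": joint angles; "joint_velocities": joint speeds; "effort": joint torques, N m; "tcp_pos": TCP position; "orientation": TCP orientation; "contact_force": force on the tool from outside, world axes, zero at the start; "wrist_torque": the same for the moment, N m; "opening": opening from 0.0 (shut) to 1.0 (fully open).
Only numpy, scipy, OpenCV 4.12 (cv2) and the standard library are available. Lean on these libraries where they do the work, as an engineer would, in place of code of your own. Each camera call takes 0.05 s, during which the arm holds its last target. There are 200 camera calls.

### The job

The ratchet-arm lamp beside the acrylic tray of glass sherds has to come down for raking light: press the pawl free of the teeth with the pad of its rocker nearer the arm, push the arm steadily down by its cross handle until it rests on its stop pillar, then press the rocker's other pad so that the pawl clicks back onto the teeth. Only press and push, forcing nothing; lift nothing, do not raise the arm, and leave everything else where it lies.

Things in the scene. Friction and masses are not known exactly. Their poses are not given: they have to be found in the camera images.
- lamp_stand: Fixed grey iron foot, 200 x 130 x 14 mm, with upright cheek plate. Origin on the table below the arm's pivot; its -y axis points along the arm (to the right as the robot sees it), x away from the robot. In front of the cheek: a round steel ratchet plate with saw teeth (120 mm across, 11 mm thick, turns with the arm, centre 110 mm above the table) and, at its left, the pawl.
- lamp_arm (a joint): Lowering of the lamp arm, rad: grows as the arm goes down, 0.907 when the arm is level, 1.05 on the stop pillar (handle 8 degrees below level). It starts at about 0.19 to 0.49 and is stiff: it stays where it is left. With the pawl free, about 5 N down on the handle moves it; with the pawl on the teeth it can go down only to the next tooth (teeth 0.2 rad apart).
- pawl (a joint): Angle of the pawl's rocker, rad: 0 to 0.08 with its nose on the teeth, 0.36 fully free. An over-centre spring throws it to one side or the other from about 0.2 and keeps it there when let go.
- pivot (a point): Axis of the lamp arm, in the middle of the arm's thickness, 110 mm above the table. The axis runs along the stand's x; the arm is a flat aluminium bar, 16 mm deep and 12 mm thick.
- handle (a point): Centre of the black rubber cross handle at the free end of the arm, 225 mm from the pivot: a bar 18 mm thick and 80 mm long, parallel to the pivot axis. Push on its top; it travels on an arc about the pivot. The black light head (150 x 30 x 26 mm) hangs under the arm 60 mm short of the handle.
- free_pad (a point): Middle of the top of the rocker's pad nearer the arm, 24 mm along the arm's direction by 28 mm, about 190 mm above the table. Pressing it down about 15 mm swings the pawl free; it takes about 4 N. It turns with the pawl about an axis (parallel to the arm's) which lies 57 mm from the arm's pivot on the side away from the arm, 162 mm above the table; with the pawl at 0 this point is 36 mm from that axis toward the arm and 31 mm above it.
- set_pad (a point): Middle of the top of the rocker's other pad, same size, on the side away from the arm; with the pawl at 0 it is 40 mm from the rocker's axis, away from the arm, and 31 mm above it. It stands about 12 mm higher when the pawl is free; pressing it down again puts the pawl back on the teeth (about 4 N).
- vial: Brown glass vial with white cap, 38 mm wide, 67 mm tall, standing loose in front of the stand; origin under its middle. Leave alone.
- needle: Mounted needle with wooden handle, 117 x 8 x 8 mm, lying loose in front of the lamp; origin under its middle. Leave alone.
- flask: Clear conical flask, 74 mm wide, 129 mm tall, standing loose behind the stand; origin under its middle. Leave alone.
- camera: Grey compact camera, 43 x 94 x 62 mm, standing loose behind the lamp arm; origin under its middle. Leave alone.
- sherd_a: Loose flat glass sherd, 35 x 26 x 4 mm, on the tray; origin under its middle. Leave alone.
- sherd_b: Loose curved glass sherd, 23 x 50 x 18 mm, on the tray; origin under its middle. Leave alone.
- sherd_c: Loose flat glass sherd, 32 x 24 x 4 mm, on the tray; origin under its middle. Leave alone.
- sherd_d: Loose curved glass sherd, 45 x 36 x 14 mm, on the tray; origin under its middle. Leave alone.

How it is judged (in metres and radians):
On the way, in this order (a step that is already met when the one before it is completed fails the run):
1. the pawl is pressed fully free while the arm is still up on its teeth (value of joint pawl above 0.28 rad and value of joint lamp_arm below 0.65 rad), for 0.1 s.
2. with the pawl free, the arm is pushed down onto its stop (value of joint pawl above 0.26 rad and value of joint lamp_arm above 1 rad), for 0.2 s.
3. the pawl is pressed back onto the teeth (value of joint pawl below 0.13 rad and value of joint lamp_arm above 1 rad), for 0.1 s.
At the end, for the whole second after the job is handed in: The arm rests within 0.05 rad of its stop (joint above 1.0), the pawl is back on the teeth (joint below 0.13), both are still, and the vial, needle, flask, camera and sherds are within 20 mm of where they stood (all of step 3 and velocity of joint lamp_arm below 0.05 rad/s and velocity of joint pawl below 0.1 rad/s and distance of each of vial, needle, flask, camera, sherd_a, sherd_b, sherd_c, sherd_d from where it was at the start of the episode below 0.02 m); the robot touches nothing.
It fails at once if the arm is raised from where it was set (value of joint lamp_arm below 0.13 rad or (distance of handle from where it was at the start of the episode above 0.03 m and value of joint lamp_arm below 0.315 rad)).
It fails at once if the arm is slammed down (over 2.5 rad/s) (velocity of joint lamp_arm above 2.5 rad/s).
It fails at once if the arm, pawl or stand is forced or clamped (over 80 N) (contact force between any of the fingers, the arm and lamp_stand above 80 N).
It fails at once if a bystander is moved or lifted by more than 20 mm (distance of any of vial, needle, flask, camera, sherd_a, sherd_b, sherd_c, sherd_d from where it was at the start of the episode above 0.02 m).
It also fails if it takes over 45 s, if anything falls off the work surface, if the arm or the gripper's body presses on something with over 40 N, if the wrist force passes 120 N, or if a joint passes its speed limit or range.

## Working session

There is one attempt and no reset: what is moved stays moved. The work goes in short steps, each a Python script; the robot and the scene stay as the last script left them, time stands still between calls to the robot, and variables do not carry over. Pictures are saved under pics/ and viewed, on a budget of 10 in all, crops included, one or two more only if the job needs it, and the job is handed in when it is done.

```bash
mkdir -p pics; python3 - <<'E'
from bench import bot, imaging
import cv2, numpy as np
for n in("scene","top"):
    im=imaging.capture(n); cv2.imwrite(f"pics/{n}0.png",im)
    cv2.imwrite(f"pics/{n}0v.png",cv2.resize(im,(800,600),interpolation=cv2.INTER_CUBIC))
    m=imaging.camera_model(n); print(n,m)
print(bot.get_state())
E
```

```text
scene {'K': array([[402.18213623,   0.        , 255.65377269],
       [  0.        , 402.18213623, 189.09234096],
       [  0.        ,   0.        ,   1.        ]]), 'k1': -0.023159515332522147, 'position': array([-104.36786714, -840.07931871,  693.68971067]), 'rotation': array([ 1.11584464,  0.00754961, -0.71799624])}
top {'K': array([[462.72496982,   0.        , 255.21997796],
       [  0.        , 462.72496982, 193.99698791],
       [  0.        ,   0.        ,   1.        ]]), 'k1': -0.14425484258818272, 'position': array([ 521.10795517,  -63.49181388, 1398.69809846]), 'rotation': array([ 0.06358039,  0.00524798, -1.5512701 ])}
{'t': 0.1, 'qpos': array([-1.38119392e+00,  3.26880514e-01, -1.93475009e-01,  1.05199473e+00,
       -1.73900032e-05,  1.43660180e+00]), 'joint_velocities': array([-2.47175054e-03, -1.12329501e-03,  2.88598471e-03,  2.88173993e-05,
        1.99840377e-03,  9.21352705e-04]), 'effort': array([ 9.47124609e-04, -4.44241440e+01,  2.63036889e+01,  7.90231337e-03,
       -7.37243636e-05,  1.55083268e-05]), 'tcp_pos': array([ 174.90334015, -520.90534685,  230.57764871]), 'orientation': array([-3.14005038e+00, -1.90668702e-04,  3.23796799e-01]), 'contact_force': array([-0.42564579, -0.58758605,  1.65806021]), 'wrist_torque': array([-0.03107926,  0.06516091, -0.00312358]), 'opening': 0.9971130341309854}
```

View pics/scene0v.png

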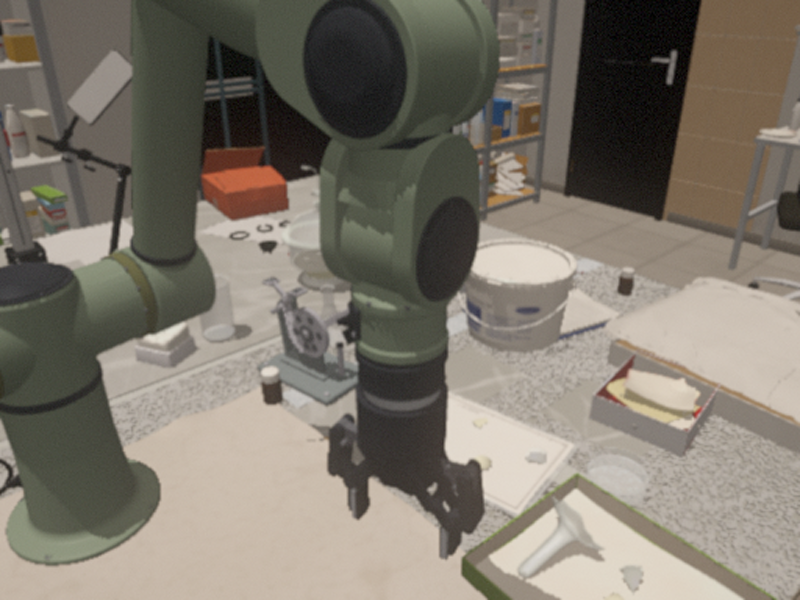

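View pics/top0v.png

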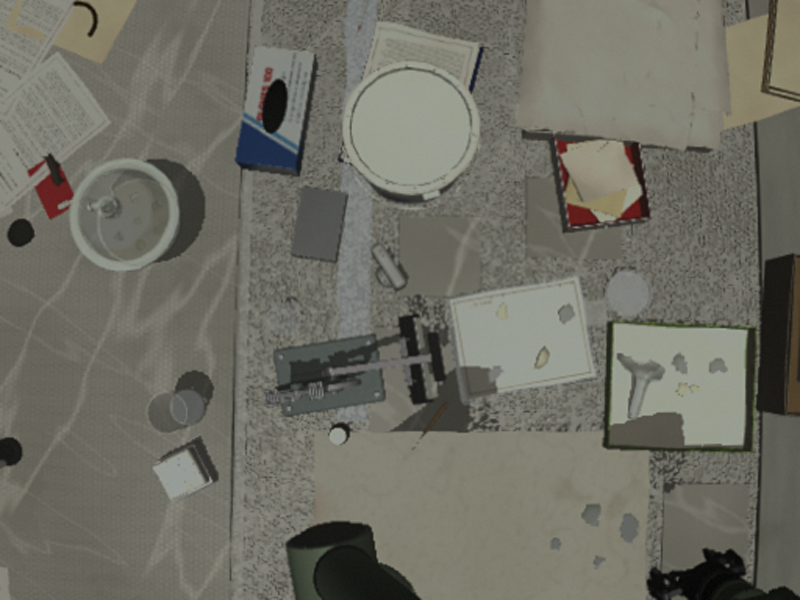

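Scene view: the robot hides most of the lamp arm, while the ratchet plate shows at about (305,325). Top view: the stand is at about (330,375), the handle at (436,355), the rocker at about (270–345,390), the vial at (340,433) and the needle at (430,425).

```bash
cat > h.py <<'E'
import numpy as np, cv2
from scipy.spatial.transform import Rotation as R
from bench import imaging
def ray(m,u,v):
    K=m["K"]; d=cv2.undistortPoints(np.array([[[u,v]]],float),K,np.array([m["k1"],0,0,0.]))[0,0]
    return R.from_euler("xyz",m["rotation"]).as_matrix()@np.array([d[0],-d[1],-1.])
def onz(m,u,v,z):
    r=ray(m,u,v); p=m["position"]; return p+r*(z-p[2])/r[2]
def proj(m,P):
    c=R.from_euler("xyz",m["rotation"]).as_matrix().T@(np.array(P,float)-m["position"])
    return cv2.projectPoints(np.array([[c[0],-c[1],-c[2]]]),np.zeros(3),np.zeros(3),m["K"],np.array([m["k1"],0,0,0.]))[0].ravel()
E
python3 - <<'E'
from h import *
m=imaging.camera_model("top"); im=cv2.imread("pics/top0.png")
c=im[195:290,160:300]; cv2.imwrite("pics/topz.png",cv2.resize(c,(800,543),interpolation=cv2.INTER_CUBIC))
s=.64
for n,(u,v),z in [("c1",(275,350),14),("c2",(378,335),14),("c3",(384,400),14),("c4",(288,415),14),("handle",(436,355),240),("vial",(340,433),67),("flask",(187,407),129)]:
    print(n,onz(m,u*s,v*s,z).round())
E
```

```text
c1 [514. 182.  14.]
c2 [547. -16.  14.]
c3 [423. -30.  14.]
c4 [390. 153.  14.]
handle [ 513. -117.  240.]
vial [365.  48.  67.]
flask [410. 317. 129.]
```

View pics/topz.png

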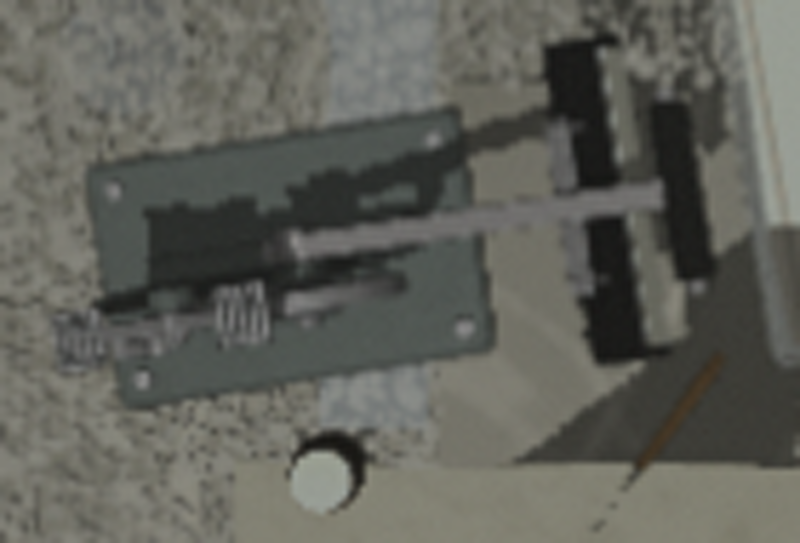

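Zoom: free pad at (242,313), set pad at (77,340), handle bar at (683,190) and arm base at about (290,243). The foot's corners are (88,170), (460,107), (492,342) and (130,407).

```bash
python3 - <<'E'
from h import *
m=imaging.camera_model("top")
f=lambda u,v,z: onz(m,160-.5+u/5.714,195-.5+v/5.714,z)
C=np.array([f(*p,14) for p in [(88,170),(460,107),(492,342),(130,407)]]); print("foot",C.round())
print("sides",[np.linalg.norm(C[i]-C[(i+1)%4]).round() for i in range(4)], "mean",C.mean(0).round(1))
fp=f(242,313,192); sp=f(77,340,192); print("free",fp.round(1),"set",sp.round(1),np.linalg.norm(fp-sp))
d1=(C[1]-C[0])+(C[2]-C[3]); print("dir foot",np.degrees(np.arctan2(d1[1],d1[0])))
d2=fp-sp; print("dir pads",np.degrees(np.arctan2(d2[1],d2[0])))
# pads->pivot along-arm: free pad is 57-36=21 mm left of pivot
e=d1/np.linalg.norm(d1)
for a in (.19,.34,.49):
    th=.907-a; z=110+225*np.sin(th)
    h=f(683,190,z); print(a,z.round(),h.round(1),"along from pivot meas",((h-fp)@e-21).round(1),"expect",(225*np.cos(th)).round(1), "perp",np.cross(e,h-fp)[2].round(1))
E
```

```text
foot [[513. 185.  14.]
 [551. -10.  14.]
 [428. -29.  14.]
 [390. 160.  14.]]
sides [np.float64(199.0), np.float64(124.0), np.float64(193.0), np.float64(126.0)] mean [470.5  76.3  14. ]
free [450.8  80.5 192. ] set [436.6 156.1 192. ] 76.8863068704091
dir foot -78.86575092422916
dir pads -79.34239068156909
0.19 258.0 [ 511.5 -116.3  257.9] along from pivot meas 183.9 expect 169.6 perp 21.5
0.34 231.0 [ 511.3 -117.6  230.8] along from pivot meas 185.0 expect 189.8 perp 21.0
0.49 201.0 [ 511.  -118.9  201.1] along from pivot meas 186.3 expect 205.7 perp 20.5
```

```bash
cat >> h.py <<'E'
fp=np.array([450.8,80.5,193.]); e=np.array([.191,-.9816,0]); n=np.array([.9816,.191,0]); up=np.array([0,0,1.])
ax=fp-36*e-31*up; piv=fp+21*e+21*n; piv[2]=110
ROT=[np.pi,0,float(np.arctan2(n[0],-n[1]))]
def pad(a,b): # rocker pad: a along arm from rocker axis at pawl=0, b pawl angle
    return ax+e*(a*np.cos(b)+31*np.sin(b))+up*(31*np.cos(b)-a*np.sin(b))
def hand(q): t=.907-q; return piv+225*(np.cos(t)*e+np.sin(t)*up)
E
python3 - <<'E'
from h import *
from bench import bot, solve_ik
for y in (ROT[2],ROT[2]-np.pi):
    for P in (pad(36,0)+[0,0,100],pad(-40,.36)+[0,0,0],hand(.31)+[0,0,30],hand(1.05)):
        print(y,P.round(),solve_ik(P,[np.pi,0,y]))
E
```

```text
1.7629752248079484 [451.  80. 293.] [ 0.01528586  0.1169593  -0.30319495  1.15064208  0.          1.39390328]
1.7629752248079484 [439. 142. 205.] [ 0.15239388  0.18410315 -0.45482491  0.93186827  0.          1.53101131]
1.7629752248079484 [ 511. -119.  266.] [-0.36913269  0.25755968 -0.19608461  1.11715204  0.          1.00948474]
1.7629752248079484 [ 518. -155.   78.] [-0.42682813  0.46174725 -0.42163477  0.68741431  0.          0.9517893 ]
-1.3786174287818447 [451.  80. 293.] [ 0.01528586  0.1169593  -0.30319495  1.15064208  0.         -1.74768937]
-1.3786174287818447 [439. 142. 205.] [ 0.15239388  0.18410315 -0.45482491  0.93186827  0.         -1.61058135]
-1.3786174287818447 [ 511. -119.  266.] [-0.36913269  0.25755968 -0.19608461  1.11715204  0.         -2.13210791]
-1.3786174287818447 [ 518. -155.   78.] [-0.42682813  0.46174725 -0.42163477  0.68741431  0.         -2.18980335]
```

```bash
python3 - <<'E'
from h import *
from bench import bot
bot.movel([175,-521,345]); bot.grip(0.0)
bot.move_ptp(fp+[0,0,130],ROT)
m=imaging.camera_model("wrist"); im=imaging.capture("wrist")
s=imaging.capture("scene"); cv2.imwrite("pics/scene1.png",s); cv2.imwrite("pics/w1r.png",im)
for P,c in ((pad(36,0),(0,0,255)),(pad(-40,0),(0,255,0)),(hand(.31)+[0,0,9],(255,0,255))):
    for I,M in ((im,m),(s,imaging.camera_model("scene"))):
        p=proj(M,P); print(p.round(1)); cv2.drawMarker(I,tuple(int(round(x)) for x in p),c,0,8,1)
q=s[130:310,100:340]; q=cv2.resize(q,(512,384),interpolation=cv2.INTER_CUBIC)
cv2.imwrite("pics/c1.png",cv2.resize(np.hstack([im,q]),(800,300),interpolation=cv2.INTER_AREA))
st=bot.get_state(); print(st["t"],st["tcp_pos"],st["orientation"],st["contact_force"],st["opening"])
E
```

```text
[256.5 176.3]
[192.6 184.2]
[256.4  85.6]
[175.  177.8]
[279.7 409.4]
[252.7 183.8]
4.2333 [451.04279366  79.86273437 322.9700297 ] [3.14159131e+00 1.00187557e-04 1.76162558e+00] [-0.05945525  0.07024685  0.16607172] 0.0017312664357623192
```

View pics/c1.png

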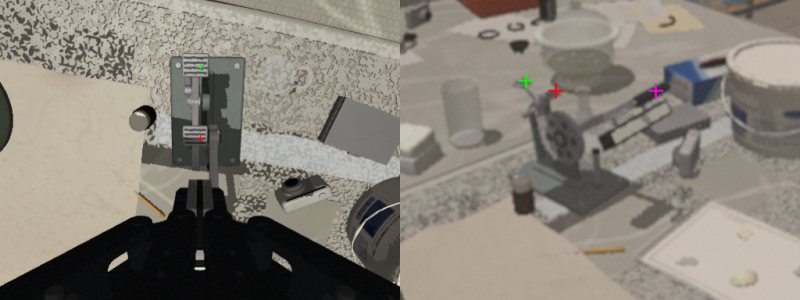

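Composite: in the wrist view (left) the free pad is at about (195,134) and the set pad at (196,66), each about 5 px left of its mark. In the scene view (right) the marks sit close to the pads. I'll zoom the raw images to measure the difference.

```bash
python3 - <<'E'
import cv2, numpy as np
w=cv2.imread("pics/w1r.png")[55:205,210:310]; s=cv2.imread("pics/scene1.png")  # s carries no marks
a=cv2.resize(w,(400,600),interpolation=cv2.INTER_CUBIC)
b=cv2.resize(s[160:235,160:210],(400,600),interpolation=cv2.INTER_CUBIC)
cv2.imwrite("pics/z1.png",np.hstack([a,b]))
E
```

```text
(no output)
```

View pics/z1.png

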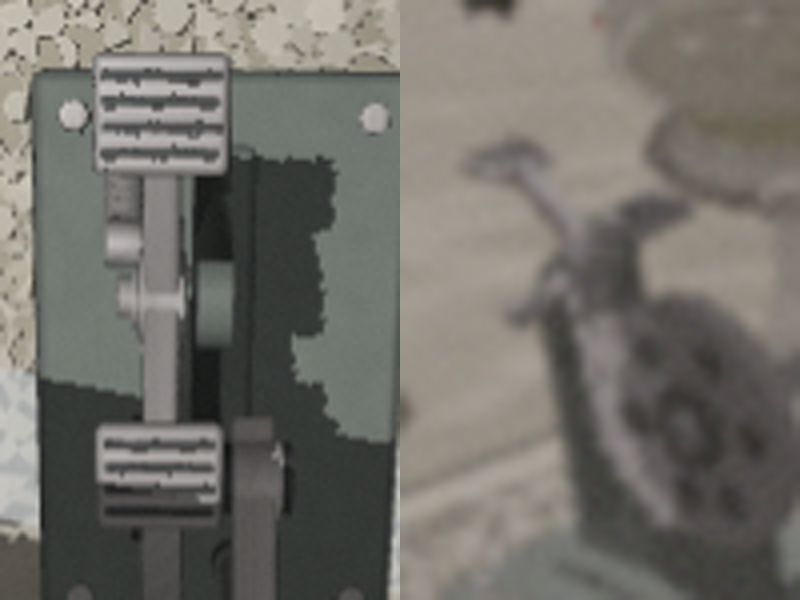

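Zoom: wrist free pad centre (160,475), which is raw (250,173.8). Set pad centre (162,115), which is raw (250.5,83.8). Scene free pad centre about (650,210) and set pad about (507,158). Next I triangulate both pads from three views.

```bash
python3 - <<'E'
from h import *
M={k:imaging.camera_model(k) for k in("top","scene","wrist")}
def tri(obs):
    A=[];b=[]
    for k,(u,v) in obs.items():
        r=ray(M[k],u,v); r/=np.linalg.norm(r); Q=np.eye(3)-np.outer(r,r); A.append(Q); b.append(Q@M[k]["position"])
    P=np.linalg.lstsq(np.vstack(A),np.hstack(b),rcond=None)[0]; return P,{k:(proj(M[k],P)-obs[k]).round(1) for k in obs}
t=lambda u,v:(160-.5+u/5.714,195-.5+v/5.714)
F={"top":t(242,313),"wrist":(249.6,173.4),"scene":(160-.5+250/8,160-.5+210/8)}
S={"top":t(77,340),"wrist":(250.1,83.4),"scene":(160-.5+107/8,160-.5+158/8)}
for n,o in(("free",F),("set",S)):
    print(n,*tri(o)); print("  no scene",*tri({k:o[k] for k in("top","wrist")})); print("  wrist z192",onz(M["wrist"],*o["wrist"],192), "top",onz(M["top"],*o["top"],192))
print(M["wrist"]["position"],fp)
E
```

```text
free [446.80717536  81.44744963 188.97657745] {'top': array([-0.2,  1.5]), 'wrist': array([ 2.7, -0.1]), 'scene': array([0.6, 0. ])}
  no scene [447.5098679   80.67198272 185.18742973] {'top': array([0.2, 1.1]), 'wrist': array([ 3.4, -0.2])}
  wrist z192 [444.37822486  81.70114954 192.        ] top [450.83927209  80.53951278 192.        ]
set [432.5414807  156.93659031 188.53280034] {'top': array([-0.1,  1.5]), 'wrist': array([ 2.3, -1. ]), 'scene': array([0.8, 0. ])}
  no scene [433.40640207 156.7024226  184.25257953] {'top': array([0.3, 1. ]), 'wrist': array([ 3.3, -0.4])}
  wrist z192 [430.88337791 155.77838563 192.        ] top [436.61995143 156.09952273 192.        ]
[436.05534561 151.86342028 466.25450395] [450.8  80.5 193. ]
```

```bash
sed -i 's/^fp=.*450.8,80.5,193.\]);/fp=np.array([447.3,81.0,192.]);/; s/^ax=.*/ax=fp-36*e-31*up; piv=np.array([475.5,64.,110.])/' h.py
python3 - <<'E'
from h import *
from bench import bot
s=lambda l:print(l,(lambda q:(round(q["t"],2),q["tcp_pos"].round(1),q["contact_force"].round(1)))(bot.get_state()))
bot.movel(pad(36,0)+[0,0,12],ROT); s("above")
print(bot.movel(pad(36,0.03)+e*1-4*up,max_speed=25,threshold=14)); s("touch")
for b,dz in ((.15,-2),(.25,-2),(.36,-2),(.36,-5)):
    h=bot.movel(pad(36,b)+dz*up,max_speed=25,threshold=14); s((b,h))
    if h: break
bot.dwell(.2); s("hold")
c=bot.get_state()["tcp_pos"]; bot.movel(c+[0,0,60]); s("up")
im=imaging.capture("wrist"); cv2.imwrite("pics/w2.png",im); sc=imaging.capture("scene"); cv2.imwrite("pics/s2.png",sc)
b=cv2.resize(sc[160:235,160:260],(800,600),interpolation=cv2.INTER_CUBIC)
cv2.imwrite("pics/z2.png",b)
E
```

```text
above (5.17, array([447.9,  81. , 204.7]), array([0. , 0. , 0.6]))
True
touch (5.72, array([447.6,  79.1, 191.2]), array([-0.2,  0.1, -0.6]))
(0.15, False) (6.17, array([447.9,  77. , 184. ]), array([-0.3,  0.3, -0.3]))
(0.25, False) (6.51, array([448.8,  75.1, 180.6]), array([-0.9,  1.8,  5.2]))
(0.36, True) (6.72, array([449. ,  75. , 180.2]), array([-4. ,  0.8, 13.2]))
hold (6.92, array([449. ,  75.1, 180.2]), array([-3.9,  0.7, 13.4]))
up (7.47, array([448.8,  75. , 239.5]), array([-0. , -0.3, -0.8]))
```

View pics/z2.png

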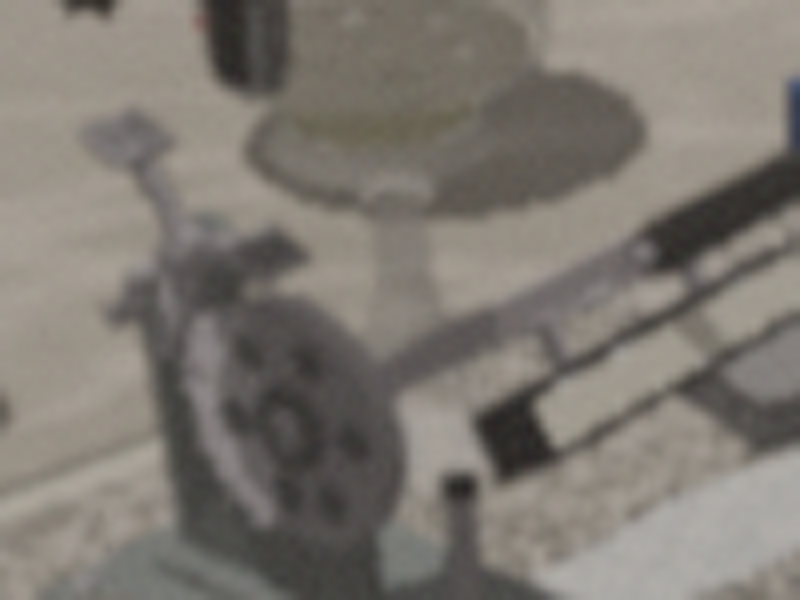

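The free pad is down about 5 px (roughly 15 mm) at (270,250) and the set pad is raised at (125,135), so the pawl is free. The arm is still up. Next is the handle.

```bash
python3 - <<'E'
from h import *
from bench import bot
s=lambda l:print(l,(lambda q:(round(q["t"],2),q["tcp_pos"].round(1),q["contact_force"].round(1)))(bot.get_state()))
tip=lambda q:hand(q)+9*up
c=bot.get_state()["tcp_pos"]; bot.movel([c[0],c[1],300])
bot.movel(tip(.31)+50*up,ROT); bot.movel(tip(.31)+22*up); s("over")
h=bot.movel(tip(.36)-2*up,max_speed=40,threshold=6); s(("touch",h))
for q in np.arange(.46,1.0,.1):
    h=bot.movel(tip(q),max_speed=70,threshold=25); s((round(q,2),h))
    if h: break
else:
    for q in (1.0,1.05):
        h=bot.movel(tip(q),max_speed=40,threshold=15); s((q,h))
        if h: break
im=imaging.capture("scene"); cv2.imwrite("pics/s3.png",im)
cv2.imwrite("pics/z3.png",cv2.resize(im[150:300,140:340],(800,600),interpolation=cv2.INTER_CUBIC))
E
```

```text
over (9.97, array([ 510.4, -117.9,  267.2]), array([ 0.1, -1. , -0.2]))
('touch', True) (10.54, array([ 512. , -123.4,  246.4]), array([-0.7, -0.2,  0.3]))
(np.float64(0.46), False) (11.17, array([ 514.7, -135.9,  216.7]), array([ 1.7, -2.8,  3.7]))
(np.float64(0.56), False) (11.64, array([ 515.6, -143.2,  195.2]), array([ 0.8, -0.9,  0.5]))
(np.float64(0.66), False) (12.12, array([ 516.6, -149.3,  173.6]), array([-0.2,  1.2, -0.3]))
(np.float64(0.76), False) (12.59, array([ 517.7, -154. ,  151.6]), array([-0.5,  0.4, -0.4]))
(np.float64(0.86), False) (13.07, array([ 518.1, -156.2,  129.3]), array([-0.1, -0.2,  1.2]))
(np.float64(0.96), False) (13.54, array([ 518.1, -156.1,  106.8]), array([-0.3, -0.1, -0.5]))
(1.0, False) (13.92, array([ 518.1, -155.7,   97.7]), array([0.4, 0.3, 0.6]))
(1.05, False) (14.35, array([ 518. , -154.8,   86.8]), array([-0.5, -0. ,  2.9]))
```

View pics/z3.png

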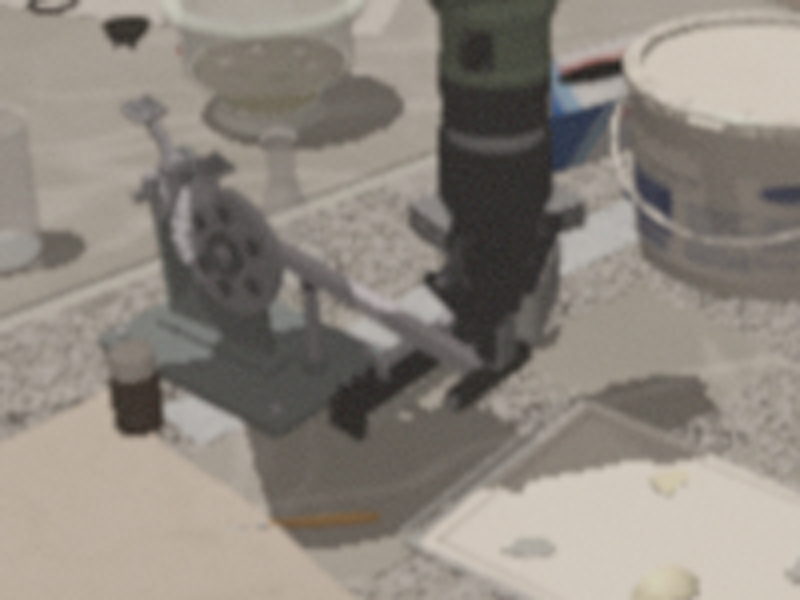

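The arm is down with the bar at the pillar top (310,290), and the pawl is still free with the set pad up at (143,108). I'll press gently until the stop is felt, then go to the set pad.

```bash
python3 - <<'E'
from h import *
from bench import bot
s=lambda l:print(l,(lambda q:(round(q["t"],2),q["tcp_pos"].round(1),q["contact_force"].round(1)))(bot.get_state()))
c=bot.get_state()["tcp_pos"]
h=bot.movel(c-[0,0,8],max_speed=20,threshold=22); s(("stop",h)); bot.dwell(.4); s("hold")
c=bot.get_state()["tcp_pos"]; bot.movel(c+[0,0,30],max_speed=60); bot.movel([c[0],c[1],290]); s("up")
if h:
    bot.movel(pad(-40,.36)+70*up,ROT); bot.movel(pad(-40,.36)+12*up); s("over set")
    for b,dz in ((.3,-2),(.2,-2),(.1,-2),(0,-2),(0,-5)):
        h=bot.movel(pad(-40,b)+dz*up,max_speed=25,threshold=14); s((b,h))
    bot.dwell(.2); c=bot.get_state()["tcp_pos"]; bot.movel(c+[0,0,90]); s("up")
im=imaging.capture("scene"); cv2.imwrite("pics/s4.png",im)
cv2.imwrite("pics/z4.png",cv2.resize(im[150:300,140:340],(800,600),interpolation=cv2.INTER_CUBIC))
E
```

```text
('stop', True) (14.65, array([ 518.1, -154.8,   86.7]), array([-1.2,  0.8,  7.9]))
hold (15.05, array([ 518.1, -154.8,   86.7]), array([-1.5,  0. ,  9. ]))
up (17.02, array([ 517.5, -154.6,  289. ]), array([ 0.2, -0.5,  0.1]))
over set (19.76, array([435.5, 142.2, 216.4]), array([0.9, 0.1, 0.4]))
(0.3, False) (20.54, array([434.7, 144.7, 200.2]), array([-0.3,  0.5, -0.4]))
(0.2, False) (20.89, array([433.9, 148.9, 197.2]), array([ 0.1, -0.3, -0.6]))
(0.1, False) (21.24, array([433.2, 152.4, 193.7]), array([-0.1,  0.7,  0.1]))
(0, True) (21.48, array([433.6, 154. , 192. ]), array([-2. , -1.2,  7.2]))
(0, True) (21.68, array([433.6, 154.1, 191.9]), array([-4.4, -2.7, 12.5]))
up (22.64, array([433.2, 154.1, 281.1]), array([-0.5, -0.6,  0.1]))
```

View pics/z4.png

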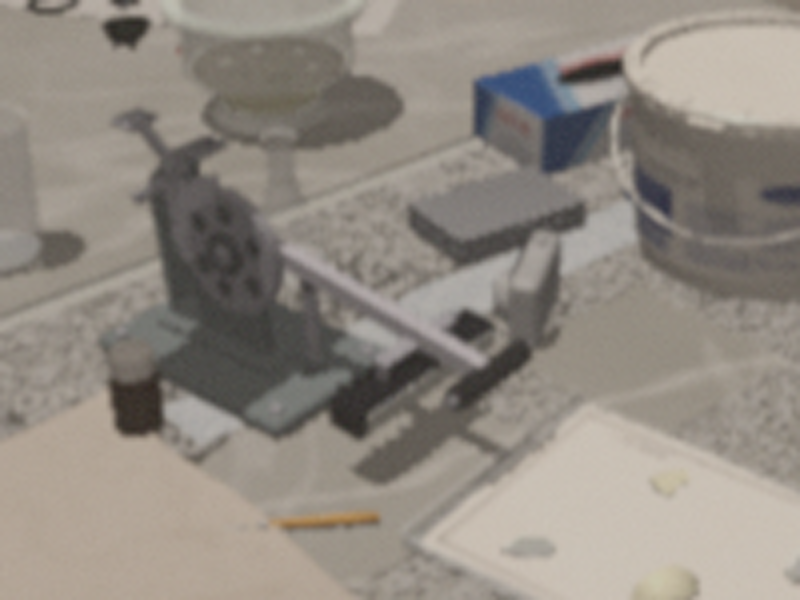

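The set pad is back down at (135,118) and the free pad is up at (200,145), both where they started. The arm is still on the pillar, and the vial, needle, camera and tray are unchanged.

```bash
python3 - <<'E'
from h import *
from bench import bot
a=cv2.imread("pics/scene0.png");b=cv2.imread("pics/s3.png");c=cv2.imread("pics/s4.png")
print("flask patch diff s3/s4",cv2.absdiff(b[170:225,125:150],c[170:225,125:150]).mean())
bot.dwell(.3); print(bot.get_state()["contact_force"].round(1)); bot.sign_off(); print(bot.get_state()["t"])
E
```

```text
flask patch diff s3/s4 8.168
[-0.4 -0.  -0.1]
the job is handed in; nothing more can be done
the job is handed in; nothing more can be done
```

The lamp arm is down on its stop pillar with the pawl back on the teeth, and I handed the job in at about 23 s on the robot's clock. The hand-in gives no verdict, so these are my own checks.

**What I did:** with the gripper shut, I pressed the free pad until the pawl snapped free. I then followed the handle's arc down to the stop and pressed the set pad until the pawl went back. The tool never read more than about 14 N.

**Checks that passed:**
- **Arm on its stop:** the fingertip stopped at 86.7 mm, against 87 mm expected for 1.05 rad, and held about 9 N there. The arm stayed put after I let go.
- **Pawl back on the teeth:** in the last scene view both pads are back at their starting positions, to within about 1 px.
- **Robot clear:** the force on the tool was about 0 N at hand-in.
- **Things left alone:** the vial, needle and visible sherds looked unmoved between the last two scene pictures. The camera was visible only in the last one and looked in place.

**Checks that disagreed or were unclear:**
- **Pad position:** the wrist camera and the top camera differed by about 6 mm on where the pads were, so I used a point in between.
- **Flask:** a quick comparison of the flask area between the last two pictures gave a mean difference of 8 grey levels. I put this down to noise and changed shadows without looking closer; the gripper never came near the flask.
- **Joint angles:** I judged these from pictures and fingertip heights, since they can't be read directly.

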